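# Hold the sample warmer's lid half open

### The job

The vials in the sample warmer on the bench are to be looked at. With the hinged lid still shut, first lift the loose round cover out of the port in the lid by its knob and set it down gently, knob up, in the middle of the cork mat; then raise the lid by its bar handle to 45 degrees above level, never letting it drop, and hold it there: the job finishes with the gripper still holding the lid up by the handle, as it falls shut when let go. Leave the other things on the bench where they are.

Things in the scene. Friction and masses are not known exactly. Their poses are not given: they have to be found in the camera images.
- warmer: sample warmer, fixed: white open-topped box 220 (x) x 260 (y) x 85 mm high, grey control panel in front, vials inside. Origin: centre of its underside, on the worktop; x points from its front (handle side) to its back (hinge side), y along the hinge, z up. The lid's hinge line is parallel to y, at x = +0.110, z = 0.085 in this frame
- warmer_lid (a joint): angle (rad) of the hinged lid: 0 shut and level, grows as the front edge rises, stop at 1.5; 45 degrees = 0.785. Grey metal plate 220 x 260 x 10 mm, top at z = 0.095 when shut, round 78 mm port through its centre. Free hinge: about 0.45 kg with handle, it falls shut from any angle; takes about 2 N upward at the handle
- lid_handle (a point): the lid's handle, fixed to the lid: round steel bar 12 mm thick, 110 mm long, parallel to warmer y, 45 mm in front of the lid's front edge in the lid's plane, on an arm at each end (free gap 39 mm to the lid edge, 98 mm between arms). Origin: middle of the bar; lid shut: x -0.155, y 0, z 0.090 in the warmer's frame, 265 mm from the hinge line. Axes turn with the lid
- lid_port (a point): centre of the port, on the upper face of the hinged lid; shut: x = 0, y = 0, z = 0.095 in the warmer's frame
- port_cover: loose round steel cover, about 0.15 kg, in the port. From the underside up: spigot 68 mm across, 6 mm high (5 mm play all round in the port), flange 100 mm across, 4 mm thick (rests on the lid), stem 14 mm across, black cylindrical knob 26 mm across from 22 to 46 mm above the underside. Origin: centre of the underside; z up through the knob
- cork_mat: round cork mat 130 mm across and 6 mm thick, fixed on the worktop to the left of the warmer. Origin: centre of its underside (its top is 0.006 higher)
- petri_dish: clear round dish 91 mm across, 14 mm high, left of the warmer near the mat; bystander. Origin: centre of its underside
- weight_1: brass weight 32 mm across, 34 mm high; bystander to the right of the warmer's front. Origin: centre of its underside
- weight_2: brass weight 25 mm across, 27 mm high; bystander beside weight_1. Origin: centre of its underside
- weight_3: brass weight 20 mm across, 22 mm high; bystander beside weight_1. Origin: centre of its underside
- pencil: green pencil 136 mm long (along its y), 7 mm thick, near the bench's front edge; bystander. Origin: centre of its underside
Mind the look-alikes: they are no part of the job. What is shaped like the port_cover but turquoise is not meant.

How it is judged:
On the way, in this order (a step that is already met when the one before it is completed fails the run):
1. the cover is lifted clear of the port by the gripper, the hinged lid still shut (below 0.1 rad) (z of port_cover in the frame of warmer above 0.11 m and value of joint warmer_lid below 0.1 rad and contact force between the fingers and port_cover above 0.3 N), for 0.1 s.
2. the cover stands knob up on the cork mat, released, the hinged lid still shut (below 0.1 rad) (horizontal distance between port_cover and cork_mat below 0.045 m and z of port_cover in the frame of cork_mat between 0.003 and 0.011 m and angle between port_cover's own z axis and vertical below 0.1 rad and contact force between the fingers and port_cover below 0.1 N and value of joint warmer_lid below 0.1 rad), for 0.2 s.
At the end, for the whole second after the job is handed in: the lid stands still at 45 degrees, give or take 5 (0.698 to 0.873 rad), carried by the fingers at its bar handle (contact force above 0.8 N, gripper point within 80 mm of the middle of the bar); the port cover stands flat, knob up and released on the cork mat, its centre within 45 mm of the mat's (value of joint warmer_lid between 0.698 and 0.873 rad and velocity of joint warmer_lid between -0.05 and 0.05 rad/s and contact force between the fingers and warmer_lid above 0.8 N and distance between the grasp point and lid_handle below 0.08 m and horizontal distance between port_cover and cork_mat below 0.045 m and z of port_cover in the frame of cork_mat between 0.003 and 0.011 m and angle between port_cover's own z axis and vertical below 0.1 rad and contact force between the fingers and port_cover below 0.1 N); the arm keeps its last pose, push and grip.
It fails at once if the lid is raised (over 0.2 rad) with the cover still in its port (value of joint warmer_lid above 0.2 rad and distance between port_cover and lid_port below 0.05 m).
It fails at once if the lid is let drop (falls faster than 2.5 rad/s) (velocity of joint warmer_lid below -2.5 rad/s).
It fails at once if the cover is dropped (over 0.45 m/s while not held) (linear speed of port_cover above 0.45 m/s and contact force between the fingers and port_cover below 0.05 N).
It fails at once if a bystander is moved by more than 30 mm (distance of any of petri_dish, weight_1, weight_2, weight_3, pencil from where it was at the start of the episode above 0.03 m).
It also fails if it takes over 56 s, if anything falls off the work surface, if the arm or the gripper's body presses on something with over 40 N, if the wrist force passes 120 N, or if a joint passes its speed limit or range.

### The arm

A 6-joint arm with a two-finger parallel gripper is mounted at the origin on a cart in front of the work surface, level with it; the furniture and walls round the work are solid. World frame = base frame: x ahead of the robot, y to its left, z up, the work surface at z = 0. Lengths are in m, angles in rad, forces in N, time in s.
With the tool pointing down it reaches from about 0.25 to 0.725 m from the base axis. Payload 4 kg.
Tool frame: the origin (TCP) lies midway between the tips of the shut fingers; the grasp point (between the pads) lies 19 mm behind it; z points along the fingers, y is the line along which they close (so a half turn about z gives the same grasp; the last joint's range is limited). The gripper opens to 85 mm and grips with 20 to 120 N. Pads are 22 mm wide; open, the fingers measure 114 mm over their backs; the gripper's body (76 mm by 85 mm) begins 54 mm behind the grasp point. The pads swing forward as they close: fully open they stand 13 mm farther back than shut.
Start: joints at [1.281, 0.241, 0.005, 1.335, 0, 1.571], TCP at [0.143, 0.479, 0.231] pointing down, gripper open.
Joint ranges: [-2.72, 2.72], [-1.05, 1.87], [-1.09, 1.28], [-1.99, 2.15], [-1.42, 1.44], [-3.14, 3.14]. Speed limits (rad/s): [2.79, 2.79, 3.14, 3.14, 3.14, 3.14].

### API

Orientations are given as a unit quaternion [x, y, z, w].
In Python, from workcell import bot, camera, job_done gives the robot as it stands.
- The arm moves only by the tool carry_out, never from a script. Its argument "plan" is a list of rows, each an object of numbers: "dx", "dy", "dz": the shift along the tool's x, y, z in mm; "twist": the turn about the tool's z in degrees; "fingers": the closure, from -1 (fully open) to 1 (shut). In form: [{"dx": .., "dy": .., "dz": .., "twist": .., "fingers": ..}, ...]. A call has exactly 5 rows; each row is the pose to reach, as a shift and turn from the pose commanded when the call began, along the tool's axes at that moment; what a row does not reach only later rows make up. A row lasts 1/12 s, in which the tool goes at most 41.7 mm and 7.16 degrees, less where a joint would pass 70% of its speed; a pose out of reach is approached as far as the arm can. A call with a gripper value outside its range is refused whole. The fingers move at their own pace and stop on an object; the grip force is fixed at half the most. Time passes only in rows, so rows that repeat a pose let the fingers close, or fill a call up. It gives the time, the measured TCP pose, the force, the opening and the grip force at its end, in the units of the state.
- bot.get_obs(): the state, without advancing time (a new reading comes with each control period).
- camera(name): name is "scene" or "side" or "wrist"; returns a dict with "image" (384x512x3 uint8, red, green, blue), "intrinsics" (3x3 intrinsics, pixels), "distortion" ([k1, k2, p1, p2, k3] as OpenCV has them; the pictures are not rectified), "eye" and "attitude" of the camera in the world. Camera axes: x right, y down, z forward; pixel columns grow to the right and rows downward; lengths in m; the calibration is good to about 2 mm. A picture is of the moment at which its call begins. There is no depth.
- job_done(): hands the job in; it is judged then, once.
The state is a dict: "clock": time; "joint_pos": joint angles; "joint_vel": joint speeds; "tau": joint torques, N m; "eef_pos": TCP position; "tool_rot": TCP orientation; "ft_force": force on the tool from outside, world axes, zero at the start; "ft_torque": the same for the moment, N m; "grip_width": finger opening in m; "grasp_force": force on a finger pad.
Only numpy, scipy, OpenCV 4.12 (cv2) and the standard library are available. Lean on these libraries where they do the work, as an engineer would, in place of code of your own. Each camera call takes 0.05 s, during which the arm holds its last target. There are 200 camera calls.

## Working session

There is one attempt and no reset: what is moved stays moved. The work goes in short steps, Python scripts to look and compute and a tool call to move; the robot and the scene stay as the last step left them, time stands still between calls to the robot, and variables do not carry over. Pictures are saved under pics/ and viewed, at most 10 in all, crops included, and the job is handed in when it is done.

Besides the shell and the picture viewer there is one more tool, called after ">>>" by a JSON object that holds its "fn" and its "kwargs". carry_out: Moves the arm, as the interface text tells. Its arguments: {"type":"object","properties":{"plan":{"type":"array","items":{"type":"object","properties":{"dx":{"type":"number"},"dy":{"type":"number"},"dz":{"type":"number"},"twist":{"type":"number"},"fingers":{"type":"number"}}}}},"required":["plan"]}

```bash
mkdir -p pics; cat > h.py <<'E'
import numpy as np,cv2
from scipy.spatial.transform import Rotation as R
from workcell import bot,camera,job_done
def ray(c,px):
    u=cv2.undistortPoints(np.array([[px]],float),np.array(c['intrinsics']),np.array(c['distortion'])).ravel()
    A=np.array(c['attitude']); A=R.from_quat(A).as_matrix() if A.size==4 else A
    return np.array(c['eye']),A@np.array([u[0],u[1],1])
def onz(c,px,z):
    e,d=ray(c,px); return e+d*(z-e[2])/d[2]
def proj(c,P):
    A=np.array(c['attitude']); A=R.from_quat(A).as_matrix() if A.size==4 else A
    r=A.T; t=-r@np.array(c['eye'])
    return cv2.projectPoints(np.array(P,float).reshape(-1,1,3),cv2.Rodrigues(r)[0],t,np.array(c['intrinsics']),np.array(c['distortion']))[0].reshape(-1,2)
def save(c,n): cv2.imwrite('pics/'+n,c['image'][:,:,::-1])
E
python3 - <<'E'
from h import *
import pickle
cs={n:camera(n) for n in('scene','side','wrist')}
pickle.dump(cs,open('c0.pkl','wb'))
for n,c in cs.items(): print(n,c['eye'],c['attitude']); save(c,n+'0.png')
im=np.hstack([cs['scene']['image'],cs['side']['image']])
o=bot.get_obs();print(o)
E
```

```text
scene [-0.04127198  0.65365011  0.51034284] [-0.3299074   0.78912848 -0.47434795  0.20840193]
side [ 0.22848724 -0.62905132  0.44727624] [ 0.81513846 -0.19256018  0.11179407 -0.53476345]
wrist [0.07984148 0.49692583 0.37184168] [0.79485322 0.59262361 0.07715949 0.10512865]
{'clock': 0.15, 'joint_pos': array([1.28098287e+00, 2.41260832e-01, 4.07510916e-03, 1.33521807e+00,
       5.85886245e-06, 1.57079094e+00]), 'joint_vel': array([ 0.00068258, -0.00275903,  0.00398127, -0.00275878,  0.00085404,
       -0.00096708]), 'tau': array([-4.09573295e-04, -3.72634792e+01,  2.52638125e+01,  1.23801985e-02,
       -6.61064905e-05,  9.20891438e-06]), 'eef_pos': array([0.14275171, 0.47870205, 0.23062284]), 'tool_rot': array([ 1.44397424e-01,  9.89519448e-01, -7.94885489e-04, -1.18959942e-04]), 'ft_force': array([0.20313866, 0.22080162, 0.13100847]), 'ft_torque': array([-0.01369213,  0.03531469,  0.01546824]), 'grasp_force': 0.0, 'grip_width': 0.08536323615776659}
```

View pics/scene0.png

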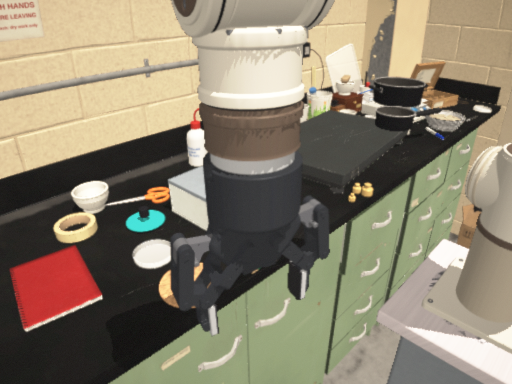

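View pics/side0.png

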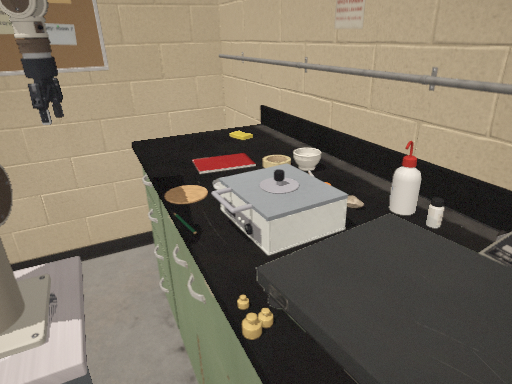

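Side view: the real steel cover with black knob is at (279,176) on the grey lid. The look-alike is the turquoise one, at scene (146,218) on the bench. The cork mat is at side (186,195). I choose the steel cover on the lid and check it in a close crop.

```bash
python3 - <<'E'
import pickle,cv2
c=pickle.load(open('c0.pkl','rb'))['side']
im=c['image'][155:250,155:355,::-1]
cv2.imwrite('pics/crop.png',cv2.resize(im,None,fx=4,fy=4,interpolation=cv2.INTER_CUBIC))
E
```

```text
(no output)
```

View pics/crop.png

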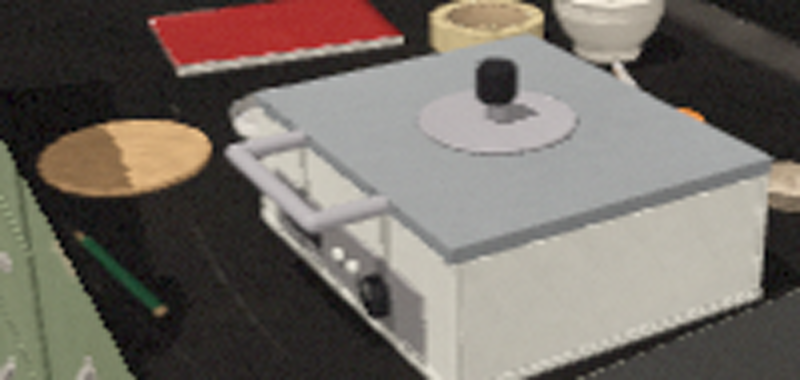

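The crop shows the steel cover with its black knob at crop (497,80), on the lid. The lid corners are at (272,92), (530,37), (770,158) and (453,250), the bar ends at (232,152) and (318,222), and the mat centre near (125,157).

```bash
python3 - <<'E'
from h import *
import pickle
from scipy.optimize import least_squares
cs=pickle.load(open('c0.pkl','rb'));c=cs['side']
f=lambda p:(155+(p[0]+.5)/4-.5,155+(p[1]+.5)/4-.5)
px=np.array([f(p) for p in [(272,92),(530,37),(770,160),(453,250)]])
L=np.array([[-.11,.13,.095],[.11,.13,.095],[.11,-.13,.095],[-.11,-.13,.095]])
W=lambda p,X:np.c_[R.from_euler('z',p[2]).apply(X)]+[p[0],p[1],0]
s=least_squares(lambda p:(proj(c,W(p,L))-px).ravel(),[.5,0,0]);print('warmer',s.x,np.degrees(s.x[2]),s.fun.round(1))
print('handle',W(s.x,np.array([[-.155,0,.09]])), 'proj ends',(proj(c,W(s.x,np.array([[-.155,.055,.09],[-.155,-.055,.09]])))-155)*4)
g=np.linspace(0,6.28,60)
def circ(x,y,r,z):return np.c_[x+r*np.cos(g),y+r*np.sin(g),0*g+z]
def fit(ext,r,z):
    a=f(ext[:2]);b=f(ext[2:]);t=np.r_[a,b]
    def e(p):
        q=proj(c,circ(*p,r,z));return np.r_[q.min(0),q.max(0)]-t
    s=least_squares(e,onz(c,((a[0]+b[0])/2,(a[1]+b[1])/2),z)[:2],diff_step=1e-4);return s.x,s.fun.round(1)
print('mat',fit((38,119,212,196),.065,.006))
print('flange',fit((418,88,578,154),.05,.099))
print('knob top',onz(c,f((497,65)),.135), 'knob mid',onz(c,f((497,82)),.123))
sc=cs['scene'];print('dish',onz(sc,(153,254),.014),'decoy',onz(sc,(146,222),.008))
print('pencil',onz(c,f((80,236)),.003),onz(c,f((160,312)),.003))
o=bot.get_obs();print(R.from_quat(o['tool_rot']).as_matrix().round(3))
E
```

```text
warmer [0.63213084 0.09088    0.04102283] 2.3504348954538536 [-3.  -0.3  1.5 -1.   1.7 -0.4 -0.3 -0.4]
handle [[0.47726124 0.08452325 0.09      ]] proj ends [[238.41979053 149.50243991]
 [312.84250885 219.36594249]]
mat (array([0.45320245, 0.35352402]), array([ 0. ,  0.8, -0. , -0.7]))
flange (array([0.62782019, 0.08760627]), array([-0. ,  0.5,  0. , -0.4]))
knob top [0.62801952 0.08903213 0.135     ] knob mid [0.62895347 0.09066129 0.123     ]
dish [0.57854438 0.37423055 0.014     ] decoy [0.71662715 0.31477992 0.008     ]
pencil [0.39110363 0.24505197 0.003     ] [0.41018666 0.12109846 0.003     ]
[[-0.958  0.286 -0.   ]
 [ 0.286  0.958 -0.002]
 [ 0.    -0.002 -1.   ]]
```

>>> {"fn": "carry_out", "kwargs": {"plan": [{"dx":-19,"dy":-8,"dz":0,"twist":4,"fingers":-1},{"dx":-51,"dy":-21,"dz":0,"twist":10,"fingers":-1},{"dx":-88,"dy":-36,"dz":0,"twist":17,"fingers":-1},{"dx":-125,"dy":-51,"dz":0,"twist":24,"fingers":-1},{"dx":-162,"dy":-66,"dz":0,"twist":31,"fingers":-1}]}}

```text
clock: 0.57
eef_pos: [0.28, 0.3684, 0.231]
tool_rot: [0.406, 0.914, -0.0, -0.0]
ft_force: [0.2, 0.9, -0.7]
grip_width: 0.0858
grasp_force: 0.0
```

```bash
cat >> h.py <<'E'
def go(x,y,z,yaw):
    o=bot.get_obs();M=R.from_quat(o['tool_rot']).as_matrix()
    d=M.T@(np.array([x,y,z])-o['eef_pos'])*1e3
    a=np.degrees(np.arctan2(M[1,1],M[0,1])); t=(a-yaw+90)%180-90
    print('t %.2f'%o['clock'],'pos',o['eef_pos'].round(4),'yaw %.1f'%a,'go dx dy dz',d.round(1),'twist %.1f'%t,'F',o['ft_force'].round(1),'grip',round(o['grip_width'],4),round(o['grasp_force'],1),'j',o['joint_pos'].round(2))
E
python3 -c "from h import *;go(.628,.088,.231,2.35)"
```

```text
t 0.57 pos [0.28   0.3684 0.231 ] yaw 42.1 go dx dy dz [-4.414e+02  7.010e+01  1.000e-01] twist 39.8 F [ 0.2  0.9 -0.7] grip 0.0858 0.0 j [ 0.92  0.17 -0.09  1.32 -0.    1.76]
```

>>> {"fn": "carry_out", "kwargs": {"plan": [{"dx":-38,"dy":6,"dz":0,"twist":6,"fingers":-1},{"dx":-77,"dy":12,"dz":0,"twist":12,"fingers":-1},{"dx":-116,"dy":18,"dz":0,"twist":18,"fingers":-1},{"dx":-155,"dy":24,"dz":0,"twist":24,"fingers":-1},{"dx":-194,"dy":30,"dz":0,"twist":30,"fingers":-1}]}}

```text
clock: 0.98
eef_pos: [0.4333, 0.2449, 0.2311]
tool_rot: [0.629, 0.778, -0.0, -0.0]
ft_force: [-0.3, 1.3, 0.2]
grip_width: 0.0856
grasp_force: 0.0
```

```bash
python3 -c "from h import *;go(.628,.088,.231,2.35)"
```

```text
t 0.98 pos [0.4333 0.2449 0.2311] yaw 12.1 go dx dy dz [-1.943e+02  1.575e+02  1.000e-01] twist 9.7 F [-0.3  1.3  0.2] grip 0.0856 0.0 j [ 0.51  0.24 -0.    1.33  0.    1.87]
```

>>> {"fn": "carry_out", "kwargs": {"plan": [{"dx":-30,"dy":24,"dz":0,"twist":3,"fingers":-1},{"dx":-60,"dy":48,"dz":0,"twist":6,"fingers":-1},{"dx":-90,"dy":72,"dz":0,"twist":9,"fingers":-1},{"dx":-120,"dy":96,"dz":0,"twist":9.7,"fingers":-1},{"dx":-145,"dy":118,"dz":0,"twist":9.7,"fingers":-1}]}}

```text
clock: 1.4
eef_pos: [0.58, 0.1281, 0.2308]
tool_rot: [0.691, 0.723, -0.0, -0.0]
ft_force: [0.1, 0.4, -1.0]
grip_width: 0.0853
grasp_force: 0.0
```

>>> {"fn": "carry_out", "kwargs": {"plan": [{"dx":-23,"dy":22,"dz":0,"twist":0,"fingers":-1},{"dx":-38,"dy":36,"dz":0,"twist":0,"fingers":-1},{"dx":-42,"dy":46,"dz":0,"twist":0,"fingers":-1},{"dx":-42,"dy":46,"dz":0,"twist":0,"fingers":-1},{"dx":-42,"dy":46,"dz":0,"twist":0,"fingers":-1}]}}

```text
clock: 1.82
eef_pos: [0.6263, 0.0902, 0.2303]
tool_rot: [0.691, 0.723, -0.001, -0.001]
ft_force: [-0.7, 0.9, 0.0]
grip_width: 0.0854
grasp_force: 0.0
```

```bash
python3 - <<'E'
from h import *
import pickle
go(.628,.088,.231,2.35)
c=camera('wrist');pickle.dump(c,open('w1.pkl','wb'))
cv2.imwrite('pics/w1.png',cv2.resize(c['image'][:,:,::-1],(800,600)))
E
```

```text
t 1.82 pos [0.6263 0.0902 0.2303] yaw 2.6 go dx dy dz [-2.2  1.6 -0.7] twist 0.3 F [-0.7  0.9  0. ] grip 0.0854 0.0 j [0.14 0.52 0.41 1.46 0.   1.67]
```

View pics/w1.png

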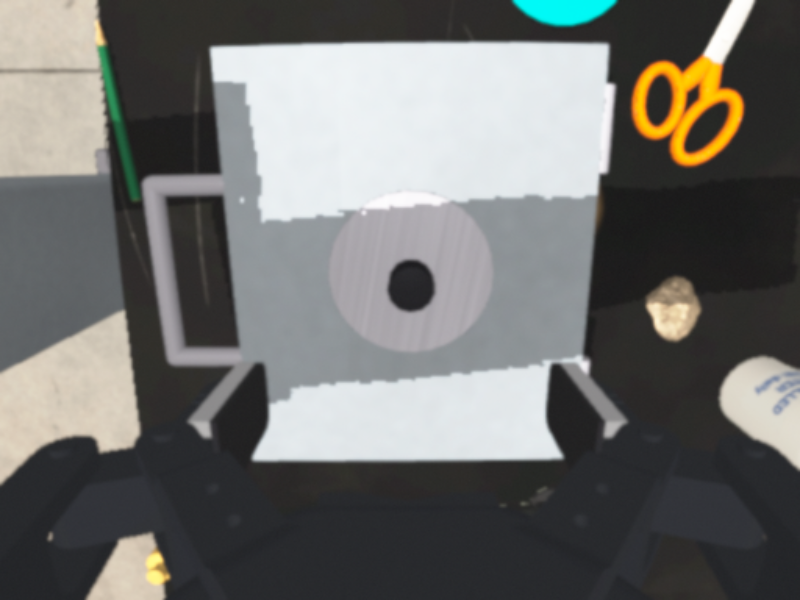

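Wrist view (scaled 800 px): the flange spans (329–493, 190–352) and the knob is at (410,285). The lid corners are (211,46), (608,43), (561,460), (252,460), and the bar runs from (150,185) to (176,357).

```bash
python3 - <<'E'
from h import *
import pickle
from scipy.optimize import least_squares
c=pickle.load(open('w1.pkl','rb'))
f=lambda p:((p[0]+.5)/1.5625-.5,(p[1]+.5)/1.5625-.5)
px=np.array([f(p) for p in [(211,46),(608,43),(561,460),(252,460)]])
L=np.array([[-.11,.13,.095],[.11,.13,.095],[.11,-.13,.095],[-.11,-.13,.095]])
W=lambda p,X:R.from_euler('z',p[2]).apply(X)+[p[0],p[1],0]
s=least_squares(lambda p:(proj(c,W(p,L))-px).ravel(),[.63,.09,0.04]);print('warmer',s.x,np.degrees(s.x[2]),s.fun.round(1))
print('handle fit',W(s.x,np.array([[-.155,0,.09]])),'seen ends',onz(c,f((156,178)),.09),onz(c,f((179,357)),.09))
print('knob',onz(c,f((411,288)),.135))
g=np.linspace(0,6.28,90)
t=np.r_[f((329,190)),f((493,352))]
def e(p):
    q=proj(c,np.c_[p[0]+.05*np.cos(g),p[1]+.05*np.sin(g),0*g+.099]);return np.r_[q.min(0),q.max(0)]-t
q=least_squares(e,[.63,.09],diff_step=1e-4);print('flange',q.x,q.fun.round(1))
go(*q.x,.107,2.5)
E
```

```text
warmer [0.62613383 0.09214453 0.04471214] 2.561817135934869 [-1.6 -0.8  0.3  1.5  4.2  0.2 -2.7 -0.3]
handle fit [[0.47128874 0.08521645 0.09      ]] seen ends [0.47305951 0.14367285 0.09      ] [0.47822393 0.02911166 0.09      ]
knob [0.62757497 0.09443838 0.135     ]
flange [0.6278571 0.093388 ] [-1.  -0.4  1.   0.5]
t 1.87 pos [0.6259 0.0907 0.2307] yaw 2.7 go dx dy dz [  2.6   2.3 123.7] twist 0.2 F [ 0.1 -0.2 -0.1] grip 0.0848 0.0 j [0.14 0.52 0.41 1.46 0.   1.67]
```

>>> {"fn": "carry_out", "kwargs": {"plan": [{"dx":2,"dy":2,"dz":20,"twist":0,"fingers":-1},{"dx":2,"dy":2,"dz":50,"twist":0,"fingers":-1},{"dx":2,"dy":2,"dz":80,"twist":0,"fingers":-0.5},{"dx":2,"dy":2,"dz":108,"twist":0,"fingers":-0.3},{"dx":2,"dy":2,"dz":123,"twist":0,"fingers":-0.2}]}}

```text
clock: 2.28
eef_pos: [0.6251, 0.0936, 0.1049]
tool_rot: [0.69, 0.724, -0.002, -0.002]
ft_force: [-0.0, -1.1, -0.6]
grip_width: 0.0522
grasp_force: 0.0
```

>>> {"fn": "carry_out", "kwargs": {"plan": [{"dx":0,"dy":0,"dz":0,"twist":0,"fingers":-0.1},{"dx":0,"dy":0,"dz":0,"twist":0,"fingers":0.1},{"dx":0,"dy":0,"dz":0,"twist":0,"fingers":0.3},{"dx":0,"dy":0,"dz":0,"twist":0,"fingers":0.6},{"dx":0,"dy":0,"dz":0,"twist":0,"fingers":1}]}}

```text
clock: 2.7
eef_pos: [0.6296, 0.0932, 0.1108]
tool_rot: [0.69, 0.724, 0.002, 0.001]
ft_force: [-0.7, 1.1, 5.0]
grip_width: 0.0242
grasp_force: 59.3
```

>>> {"fn": "carry_out", "kwargs": {"plan": [{"dx":0,"dy":0,"dz":0,"twist":0,"fingers":1},{"dx":0,"dy":0,"dz":0,"twist":0,"fingers":1},{"dx":0,"dy":0,"dz":0,"twist":0,"fingers":1},{"dx":0,"dy":0,"dz":0,"twist":0,"fingers":1},{"dx":0,"dy":0,"dz":0,"twist":0,"fingers":1}]}}

```text
clock: 3.12
eef_pos: [0.6296, 0.0932, 0.1108]
tool_rot: [0.69, 0.724, 0.002, 0.001]
ft_force: [-1.6, 0.5, 6.7]
grip_width: 0.0241
grasp_force: 59.4
```

```bash
python3 - <<'E'
from h import *
go(.628,.092,.107,2.5)
E
```

```text
t 3.12 pos [0.6296 0.0932 0.1108] yaw 2.7 go dx dy dz [-1.1 -1.7  3.8] twist 0.2 F [-1.6  0.5  6.7] grip 0.0241 59.4 j [0.15 0.58 0.19 1.18 0.   1.67]
```

>>> {"fn": "carry_out", "kwargs": {"plan": [{"dx":0,"dy":0,"dz":-5,"twist":0,"fingers":1},{"dx":0,"dy":0,"dz":-12,"twist":0,"fingers":1},{"dx":0,"dy":0,"dz":-22,"twist":0,"fingers":1},{"dx":0,"dy":0,"dz":-34,"twist":0,"fingers":1},{"dx":0,"dy":0,"dz":-46,"twist":0,"fingers":1}]}}

```text
clock: 3.53
eef_pos: [0.6284, 0.0924, 0.1552]
tool_rot: [0.69, 0.723, -0.0, -0.0]
ft_force: [0.8, 0.5, -1.2]
grip_width: 0.024
grasp_force: 59.0
```

>>> {"fn": "carry_out", "kwargs": {"plan": [{"dx":0,"dy":0,"dz":-10,"twist":0,"fingers":1},{"dx":0,"dy":0,"dz":-18,"twist":0,"fingers":1},{"dx":0,"dy":0,"dz":-24,"twist":0,"fingers":1},{"dx":0,"dy":0,"dz":-24,"twist":0,"fingers":1},{"dx":0,"dy":0,"dz":-24,"twist":0,"fingers":1}]}}

```text
clock: 3.95
eef_pos: [0.6285, 0.0926, 0.1785]
tool_rot: [0.69, 0.724, 0.0, 0.0]
ft_force: [0.0, -0.1, -2.1]
grip_width: 0.0242
grasp_force: 59.0
```

```bash
python3 - <<'E'
from h import *
go(.453,.354,.18,2.5)
c=camera('side');w=camera('wrist')
a=cv2.resize(c['image'][90:240,150:350],(532,400));b=cv2.resize(w['image'],(532,400))[:,130:390]
save({'image':np.hstack([a,b])},'lift.png')
E
```

```text
t 3.95 pos [0.6285 0.0926 0.1785] yaw 2.7 go dx dy dz [ 269.4 -163.    -1.6] twist 0.2 F [ 0.  -0.1 -2.1] grip 0.0242 59.0 j [ 0.15  0.54  0.31  1.34 -0.    1.67]
```

View pics/lift.png

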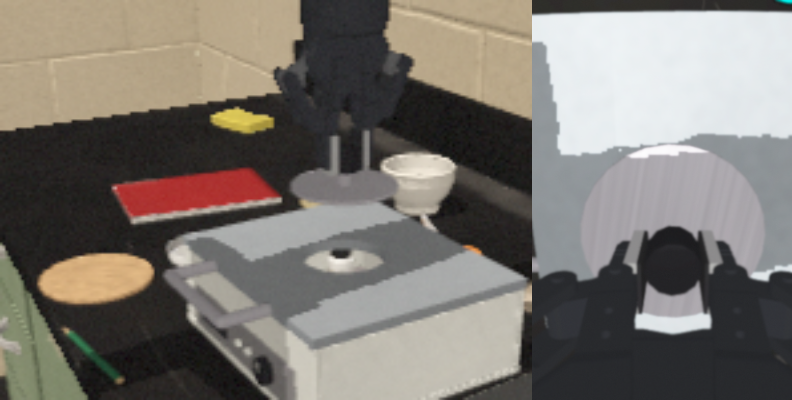

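The cover hangs level below the fingers and the port is open, showing a vial at crop (340,255). Now to the mat.

>>> {"fn": "carry_out", "kwargs": {"plan": [{"dx":20,"dy":-12,"dz":0,"twist":0,"fingers":1},{"dx":48,"dy":-29,"dz":0,"twist":0,"fingers":1},{"dx":80,"dy":-48,"dz":0,"twist":0,"fingers":1},{"dx":112,"dy":-68,"dz":0,"twist":0,"fingers":1},{"dx":144,"dy":-87,"dz":0,"twist":0,"fingers":1}]}}

```text
clock: 4.47
eef_pos: [0.5332, 0.233, 0.1773]
tool_rot: [0.691, 0.723, -0.001, -0.0]
ft_force: [0.1, 0.6, -1.1]
grip_width: 0.0235
grasp_force: 59.1
```

>>> {"fn": "carry_out", "kwargs": {"plan": [{"dx":32,"dy":-19,"dz":0,"twist":0,"fingers":1},{"dx":64,"dy":-38,"dz":0,"twist":0,"fingers":1},{"dx":92,"dy":-56,"dz":0,"twist":0,"fingers":1},{"dx":112,"dy":-68,"dz":0,"twist":0,"fingers":1},{"dx":125,"dy":-76,"dz":0,"twist":0,"fingers":1}]}}

```text
clock: 4.88
eef_pos: [0.4506, 0.3557, 0.1775]
tool_rot: [0.689, 0.725, -0.001, -0.0]
ft_force: [0.0, -0.5, -0.9]
grip_width: 0.024
grasp_force: 59.1
```

>>> {"fn": "carry_out", "kwargs": {"plan": [{"dx":0,"dy":0,"dz":15,"twist":0,"fingers":1},{"dx":0,"dy":0,"dz":35,"twist":0,"fingers":1},{"dx":0,"dy":0,"dz":58,"twist":0,"fingers":1},{"dx":0,"dy":0,"dz":80,"twist":0,"fingers":1},{"dx":0,"dy":0,"dz":95,"twist":0,"fingers":1}]}}

```text
clock: 5.3
eef_pos: [0.4513, 0.3526, 0.0803]
tool_rot: [0.69, 0.724, -0.002, -0.0]
ft_force: [-0.4, -0.0, -1.5]
grip_width: 0.0243
grasp_force: 59.1
```

```bash
python3 - <<'E'
from h import *
go(.453,.354,.0278,2.5)
c=camera('side')
save({'image':cv2.resize(c['image'][130:240,120:320],(800,440),interpolation=cv2.INTER_CUBIC)},'mat.png')
E
```

```text
t 5.30 pos [0.4513 0.3526 0.0803] yaw 2.7 go dx dy dz [ 1.4  1.9 52.5] twist 0.2 F [-0.4 -0.  -1.5] grip 0.0243 59.1 j [ 0.66  0.49 -0.04  1.05 -0.    2.19]
```

View pics/mat.png

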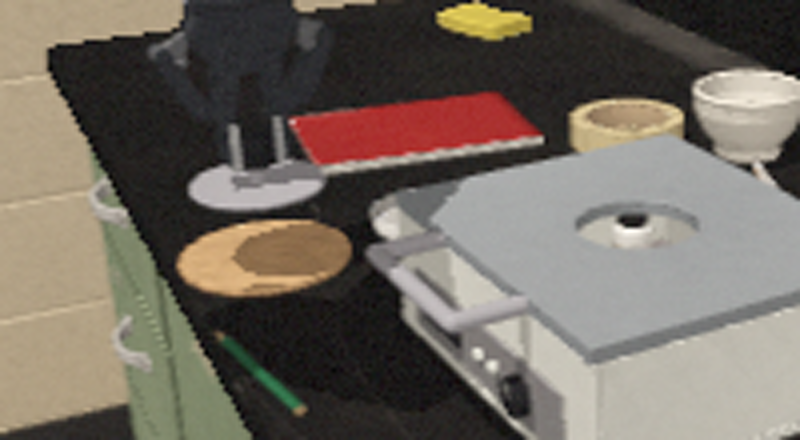

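The cover is level at crop (257,187), above the mat at (265,258). I'll lower it gently.

>>> {"fn": "carry_out", "kwargs": {"plan": [{"dx":1,"dy":2,"dz":15,"twist":0,"fingers":1},{"dx":1,"dy":2,"dz":30,"twist":0,"fingers":1},{"dx":1,"dy":2,"dz":40,"twist":0,"fingers":1},{"dx":1,"dy":2,"dz":46,"twist":0,"fingers":1},{"dx":1,"dy":2,"dz":48,"twist":0,"fingers":1}]}}

```text
clock: 5.77
eef_pos: [0.4542, 0.3541, 0.0342]
tool_rot: [0.69, 0.724, -0.001, -0.0]
ft_force: [0.2, 0.1, -0.8]
grip_width: 0.0242
grasp_force: 59.1
```

>>> {"fn": "carry_out", "kwargs": {"plan": [{"dx":0,"dy":0,"dz":1,"twist":0,"fingers":1},{"dx":0,"dy":0,"dz":2,"twist":0,"fingers":1},{"dx":0,"dy":0,"dz":3,"twist":0,"fingers":1},{"dx":0,"dy":0,"dz":3,"twist":0,"fingers":1},{"dx":0,"dy":0,"dz":3,"twist":0,"fingers":1}]}}

```text
clock: 6.18
eef_pos: [0.4552, 0.3549, 0.0328]
tool_rot: [0.69, 0.724, 0.0, 0.0]
ft_force: [0.5, 0.2, -1.0]
grip_width: 0.0241
grasp_force: 59.1
```

>>> {"fn": "carry_out", "kwargs": {"plan": [{"dx":0,"dy":0,"dz":1,"twist":0,"fingers":1},{"dx":0,"dy":0,"dz":2,"twist":0,"fingers":1},{"dx":0,"dy":0,"dz":2,"twist":0,"fingers":1},{"dx":0,"dy":0,"dz":2,"twist":0,"fingers":1},{"dx":0,"dy":0,"dz":2,"twist":0,"fingers":1}]}}

```text
clock: 6.6
eef_pos: [0.4549, 0.3547, 0.0303]
tool_rot: [0.69, 0.724, -0.0, -0.0]
ft_force: [-0.1, 0.6, -1.4]
grip_width: 0.0242
grasp_force: 59.1
```

>>> {"fn": "carry_out", "kwargs": {"plan": [{"dx":0,"dy":0,"dz":1,"twist":0,"fingers":1},{"dx":0,"dy":0,"dz":2,"twist":0,"fingers":1},{"dx":0,"dy":0,"dz":2,"twist":0,"fingers":1},{"dx":0,"dy":0,"dz":2,"twist":0,"fingers":1},{"dx":0,"dy":0,"dz":2,"twist":0,"fingers":1}]}}

```text
clock: 7.02
eef_pos: [0.4549, 0.3547, 0.0283]
tool_rot: [0.69, 0.724, -0.0, -0.0]
ft_force: [-0.4, -0.6, -2.1]
grip_width: 0.0241
grasp_force: 59.1
```

Still hanging; continue by 1 mm steps.

>>> {"fn": "carry_out", "kwargs": {"plan": [{"dx":0,"dy":0,"dz":1,"twist":0,"fingers":1},{"dx":0,"dy":0,"dz":1,"twist":0,"fingers":1},{"dx":0,"dy":0,"dz":1,"twist":0,"fingers":1},{"dx":0,"dy":0,"dz":1,"twist":0,"fingers":1},{"dx":0,"dy":0,"dz":1,"twist":0,"fingers":1}]}}

```text
clock: 7.43
eef_pos: [0.4549, 0.3548, 0.0278]
tool_rot: [0.69, 0.724, 0.0, 0.0]
ft_force: [-1.4, -0.8, 5.0]
grip_width: 0.0243
grasp_force: 59.6
```

>>> {"fn": "carry_out", "kwargs": {"plan": [{"dx":0,"dy":0,"dz":1,"twist":0,"fingers":1},{"dx":0,"dy":0,"dz":1,"twist":0,"fingers":1},{"dx":0,"dy":0,"dz":1,"twist":0,"fingers":1},{"dx":0,"dy":0,"dz":1,"twist":0,"fingers":1},{"dx":0,"dy":0,"dz":1,"twist":0,"fingers":1}]}}

```text
clock: 7.85
eef_pos: [0.455, 0.3548, 0.0278]
tool_rot: [0.69, 0.724, 0.0, 0.0]
ft_force: [-3.1, -3.0, 11.1]
grip_width: 0.0242
grasp_force: 60.5
```

>>> {"fn": "carry_out", "kwargs": {"plan": [{"dx":0,"dy":0,"dz":-1,"twist":0,"fingers":1},{"dx":0,"dy":0,"dz":-1,"twist":0,"fingers":1},{"dx":0,"dy":0,"dz":-1,"twist":0,"fingers":0.5},{"dx":0,"dy":0,"dz":-1,"twist":0,"fingers":0.2},{"dx":0,"dy":0,"dz":-1,"twist":0,"fingers":-0.1}]}}

```text
clock: 8.27
eef_pos: [0.455, 0.3548, 0.0269]
tool_rot: [0.69, 0.724, 0.0, 0.0]
ft_force: [-0.9, -1.2, -0.5]
grip_width: 0.0452
grasp_force: 0.0
```

>>> {"fn": "carry_out", "kwargs": {"plan": [{"dx":0,"dy":0,"dz":-1,"twist":0,"fingers":-0.4},{"dx":0,"dy":0,"dz":-1,"twist":0,"fingers":-0.4},{"dx":0,"dy":0,"dz":-1,"twist":0,"fingers":-0.4},{"dx":0,"dy":0,"dz":-10,"twist":0,"fingers":-0.4},{"dx":0,"dy":0,"dz":-30,"twist":0,"fingers":-0.4}]}}

```text
clock: 8.68
eef_pos: [0.453, 0.3532, 0.0552]
tool_rot: [0.69, 0.724, -0.003, -0.0]
ft_force: [0.3, -0.2, 0.2]
grip_width: 0.0599
grasp_force: 0.0
```

>>> {"fn": "carry_out", "kwargs": {"plan": [{"dx":0,"dy":0,"dz":-25,"twist":0,"fingers":-0.3},{"dx":0,"dy":0,"dz":-55,"twist":0,"fingers":-0.2},{"dx":0,"dy":0,"dz":-85,"twist":0,"fingers":-0.1},{"dx":0,"dy":0,"dz":-105,"twist":0,"fingers":0},{"dx":0,"dy":0,"dz":-115,"twist":0,"fingers":0.1}]}}

```text
clock: 9.1
eef_pos: [0.4564, 0.3559, 0.1767]
tool_rot: [0.69, 0.724, 0.003, 0.0]
ft_force: [1.0, 0.2, 0.3]
grip_width: 0.0383
grasp_force: 0.0
```

```bash
python3 - <<'E'
from h import *
go(.475,.0855,.175,2.5)
c=camera('side')
save({'image':cv2.resize(c['image'][130:240,120:320],(800,440),interpolation=cv2.INTER_CUBIC)},'placed.png')
E
```

```text
t 9.10 pos [0.4564 0.3559 0.1767] yaw 2.7 go dx dy dz [-270.9    5.9    0.7] twist 0.2 F [1.  0.2 0.3] grip 0.0383 0.0 j [ 0.66  0.42  0.11  1.26 -0.    2.19]
```

View pics/placed.png

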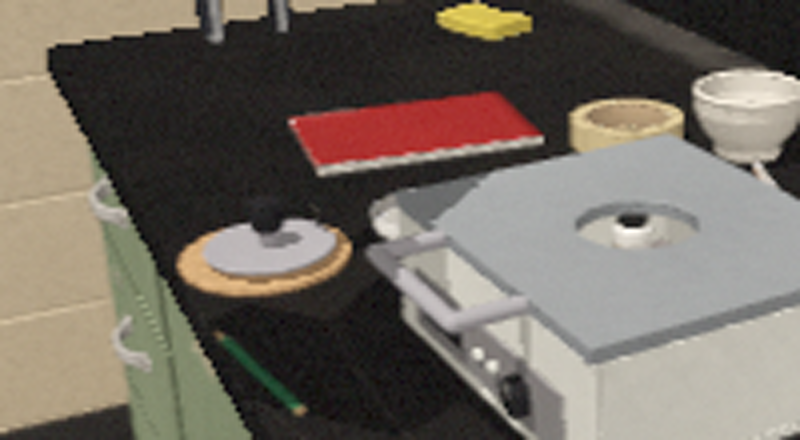

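The cover stands flat and knob up on the mat, at crop (268,248). Now over to the handle.

>>> {"fn": "carry_out", "kwargs": {"plan": [{"dx":-20,"dy":0,"dz":0,"twist":0,"fingers":0.2},{"dx":-50,"dy":1,"dz":0,"twist":0,"fingers":0.2},{"dx":-85,"dy":2,"dz":0,"twist":0,"fingers":0.2},{"dx":-120,"dy":3,"dz":0,"twist":0,"fingers":0.2},{"dx":-155,"dy":3,"dz":0,"twist":0,"fingers":0.2}]}}

```text
clock: 9.57
eef_pos: [0.4642, 0.1984, 0.1708]
tool_rot: [0.69, 0.724, -0.001, -0.0]
ft_force: [0.7, -0.8, 0.1]
grip_width: 0.0339
grasp_force: 0.0
```

>>> {"fn": "carry_out", "kwargs": {"plan": [{"dx":-35,"dy":1,"dz":0,"twist":0,"fingers":0.2},{"dx":-68,"dy":2,"dz":0,"twist":0,"fingers":0.2},{"dx":-95,"dy":3,"dz":0,"twist":0,"fingers":0.2},{"dx":-116,"dy":3,"dz":0,"twist":0,"fingers":0.2},{"dx":-116,"dy":3,"dz":0,"twist":0,"fingers":0.2}]}}

```text
clock: 9.98
eef_pos: [0.4727, 0.0807, 0.171]
tool_rot: [0.692, 0.722, -0.002, -0.0]
ft_force: [0.4, -0.0, 0.3]
grip_width: 0.0342
grasp_force: 0.0
```

```bash
python3 - <<'E'
from h import *
import pickle
go(.475,.0855,.175,2.5)
c=camera('wrist');pickle.dump(c,open('w2.pkl','wb'))
cv2.imwrite('pics/w2.png',cv2.resize(c['image'][:,:,::-1],(800,600)))
E
```

```text
t 9.98 pos [0.4727 0.0807 0.171 ] yaw 2.4 go dx dy dz [ 4.7  2.5 -4. ] twist -0.1 F [ 0.4 -0.   0.3] grip 0.0342 0.0 j [ 0.17  0.24 -0.16  1.18 -0.    1.7 ]
```

View pics/w2.png

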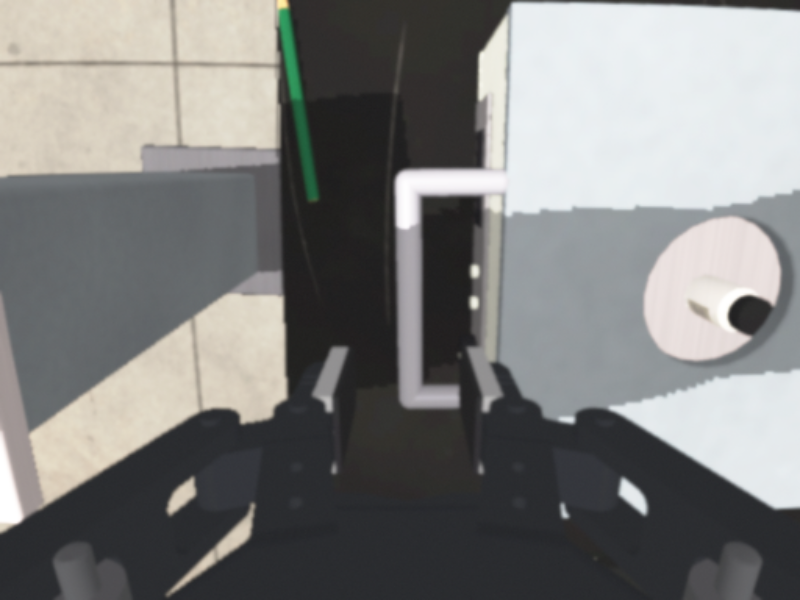

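The bar runs from (407,182) to (412,397) and lies between the fingers. The inner finger clears the lid edge.

```bash
python3 - <<'E'
from h import *
import pickle
c=pickle.load(open('w2.pkl','rb'))
f=lambda p:((p[0]+.5)/1.5625-.5,(p[1]+.5)/1.5625-.5)
a,b=onz(c,f((408,182)),.09),onz(c,f((412,397)),.09);m=(a+b)/2
print(a,b,m,np.linalg.norm(a-b), 'lid edge',onz(c,f((508,100)),.095),onz(c,f((498,360)),.095))
go(m[0],m[1],.072,2.5)
E
```

```text
[0.46998773 0.13913713 0.09      ] [0.4767749  0.02941029 0.09      ] [0.47338132 0.08427371 0.09      ] 0.10993655711249968 lid edge [0.51223366 0.17649511 0.095     ] [0.51883947 0.0543085  0.095     ]
t 10.03 pos [0.4728 0.0825 0.1712] yaw 2.5 go dx dy dz [ 1.8  0.9 99.2] twist -0.0 F [-0.4  0.5 -0.4] grip 0.0342 0.0 j [ 0.17  0.24 -0.16  1.18  0.    1.7 ]
```

>>> {"fn": "carry_out", "kwargs": {"plan": [{"dx":2,"dy":1,"dz":15,"twist":0,"fingers":0.2},{"dx":2,"dy":1,"dz":40,"twist":0,"fingers":0.2},{"dx":2,"dy":1,"dz":68,"twist":0,"fingers":0.2},{"dx":2,"dy":1,"dz":88,"twist":0,"fingers":0.2},{"dx":2,"dy":1,"dz":96,"twist":0,"fingers":0.2}]}}

```text
clock: 10.45
eef_pos: [0.4715, 0.0869, 0.0727]
tool_rot: [0.69, 0.724, -0.003, -0.002]
ft_force: [-0.4, 0.1, -0.4]
grip_width: 0.0343
grasp_force: 0.0
```

>>> {"fn": "carry_out", "kwargs": {"plan": [{"dx":0,"dy":0,"dz":0,"twist":0,"fingers":0.3},{"dx":0,"dy":0,"dz":0,"twist":0,"fingers":0.5},{"dx":0,"dy":0,"dz":0,"twist":0,"fingers":0.7},{"dx":0,"dy":0,"dz":0,"twist":0,"fingers":1},{"dx":0,"dy":0,"dz":0,"twist":0,"fingers":1}]}}

```text
clock: 10.87
eef_pos: [0.4732, 0.0869, 0.0771]
tool_rot: [0.69, 0.724, -0.0, -0.001]
ft_force: [-3.9, 0.6, 1.0]
grip_width: 0.0099
grasp_force: 58.6
```

```bash
python3 -c "from h import *;go(.4734,.0843,.072,2.5)"
```

```text
t 10.87 pos [0.4732 0.0869 0.0771] yaw 2.7 go dx dy dz [-2.6  0.1  5.1] twist 0.2 F [-3.9  0.6  1. ] grip 0.0099 58.6 j [ 0.18  0.33 -0.3   0.94  0.    1.7 ]
```

```bash
python3 -c "
import numpy as np
t=np.r_[.01,.03,.06,.1,.14,.18:.79:.04,.785];p=.019
for a in t: print(round(a,3),(265*(np.cos(p)-np.cos(p+a))).round(1),(-265*(np.sin(p+a)-np.sin(p))).round(1))"
```

```text
0.01 0.1 -2.6
0.03 0.3 -7.9
0.06 0.8 -15.9
0.1 1.8 -26.4
0.14 3.3 -36.9
0.18 5.2 -47.4
0.22 7.5 -57.7
0.26 10.2 -67.9
0.3 13.3 -78.1
0.34 16.8 -88.1
0.38 20.8 -97.9
0.42 25.1 -107.6
0.46 29.8 -117.1
0.5 34.8 -126.4
0.54 40.3 -135.5
0.58 46.1 -144.4
0.62 52.2 -153.0
0.66 58.7 -161.4
0.7 65.5 -169.5
0.74 72.7 -177.3
0.78 80.1 -184.9
0.785 81.1 -185.8
```

>>> {"fn": "carry_out", "kwargs": {"plan": [{"dx":0,"dy":0,"dz":-2.6,"twist":0,"fingers":1},{"dx":0,"dy":0.3,"dz":-7.9,"twist":0,"fingers":1},{"dx":0,"dy":0.8,"dz":-15.9,"twist":0,"fingers":1},{"dx":0,"dy":1.8,"dz":-26.4,"twist":0,"fingers":1},{"dx":0,"dy":3.3,"dz":-36.9,"twist":0,"fingers":1}]}}

```text
clock: 11.28
eef_pos: [0.4762, 0.087, 0.1138]
tool_rot: [0.69, 0.724, -0.001, -0.002]
ft_force: [-5.7, 3.6, -2.8]
grip_width: 0.01
grasp_force: 58.4
```

```bash
python3 -c "from h import *;go(.4734,.0843,.0771,2.5)"
```

```text
t 11.28 pos [0.4762 0.087  0.1138] yaw 2.7 go dx dy dz [-2.6 -2.8 36.7] twist 0.2 F [-5.7  3.6 -2.8] grip 0.01 58.4 j [ 0.18  0.3  -0.24  1.04  0.    1.7 ]
```

>>> {"fn": "carry_out", "kwargs": {"plan": [{"dx":0,"dy":1.9,"dz":-10.5,"twist":0,"fingers":1},{"dx":0,"dy":4.2,"dz":-20.8,"twist":0,"fingers":1},{"dx":0,"dy":6.9,"dz":-31,"twist":0,"fingers":1},{"dx":0,"dy":10,"dz":-41.2,"twist":0,"fingers":1},{"dx":0,"dy":13.5,"dz":-51.2,"twist":0,"fingers":1}]}}

```text
clock: 11.7
eef_pos: [0.4894, 0.0877, 0.1653]
tool_rot: [0.69, 0.724, -0.001, -0.002]
ft_force: [-7.7, 3.2, 0.7]
grip_width: 0.0094
grasp_force: 58.6
```

>>> {"fn": "carry_out", "kwargs": {"plan": [{"dx":0,"dy":4,"dz":-9.8,"twist":0,"fingers":1},{"dx":0,"dy":8.3,"dz":-19.5,"twist":0,"fingers":1},{"dx":0,"dy":13,"dz":-29,"twist":0,"fingers":1},{"dx":0,"dy":18,"dz":-38.3,"twist":0,"fingers":1},{"dx":0,"dy":23.5,"dz":-47.4,"twist":0,"fingers":1}]}}

```text
clock: 12.12
eef_pos: [0.512, 0.0889, 0.2132]
tool_rot: [0.69, 0.724, -0.001, -0.002]
ft_force: [-10.2, 3.8, 2.1]
grip_width: 0.0095
grasp_force: 58.5
```

```bash
python3 -c "from h import *;go(.4734,.0843,.0771,2.5)"
```

```text
t 12.12 pos [0.512  0.0889 0.2132] yaw 2.7 go dx dy dz [ -3.  -38.1 136.3] twist 0.2 F [-10.2   3.8   2.1] grip 0.0095 58.5 j [0.17 0.29 0.03 1.31 0.   1.69]
```

>>> {"fn": "carry_out", "kwargs": {"plan": [{"dx":0,"dy":5.8,"dz":-8.9,"twist":0,"fingers":1},{"dx":0,"dy":11.9,"dz":-17.5,"twist":0,"fingers":1},{"dx":0,"dy":18.4,"dz":-25.9,"twist":0,"fingers":1},{"dx":0,"dy":25.2,"dz":-34,"twist":0,"fingers":1},{"dx":0,"dy":30.6,"dz":-39.9,"twist":0,"fingers":1}]}}

```text
clock: 12.53
eef_pos: [0.5425, 0.0906, 0.2548]
tool_rot: [0.69, 0.724, -0.001, -0.002]
ft_force: [-14.2, 3.3, 9.0]
grip_width: 0.0097
grasp_force: 58.6
```

>>> {"fn": "carry_out", "kwargs": {"plan": [{"dx":0,"dy":5,"dz":-5.2,"twist":0,"fingers":1},{"dx":0,"dy":10,"dz":-10.3,"twist":0,"fingers":1},{"dx":0,"dy":10,"dz":-10.3,"twist":0,"fingers":1},{"dx":0,"dy":10,"dz":-10.3,"twist":0,"fingers":1},{"dx":0,"dy":10,"dz":-10.3,"twist":0,"fingers":1}]}}

```text
clock: 12.95
eef_pos: [0.5528, 0.0911, 0.2658]
tool_rot: [0.69, 0.724, 0.0, -0.001]
ft_force: [-13.0, 3.6, 10.7]
grip_width: 0.0092
grasp_force: 59.4
```

```bash
python3 - <<'E'
from h import *
go(.4734,.0843,.0771,2.5)
o=bot.get_obs();u=o['eef_pos'][2]-.0771;print('theta',np.arcsin(u/.265+np.sin(.019))-.019)
c=camera('side')
save({'image':cv2.resize(c['image'][70:240,100:352],(800,540),interpolation=cv2.INTER_CUBIC)},'end.png')
E
```

```text
t 12.95 pos [0.5528 0.0911 0.2658] yaw 2.8 go dx dy dz [ -3.5 -79.4 188.8] twist 0.3 F [-13.    3.6  10.7] grip 0.0092 59.4 j [0.16 0.35 0.25 1.47 0.   1.68]
theta 0.8009823931222431
```

View pics/end.png

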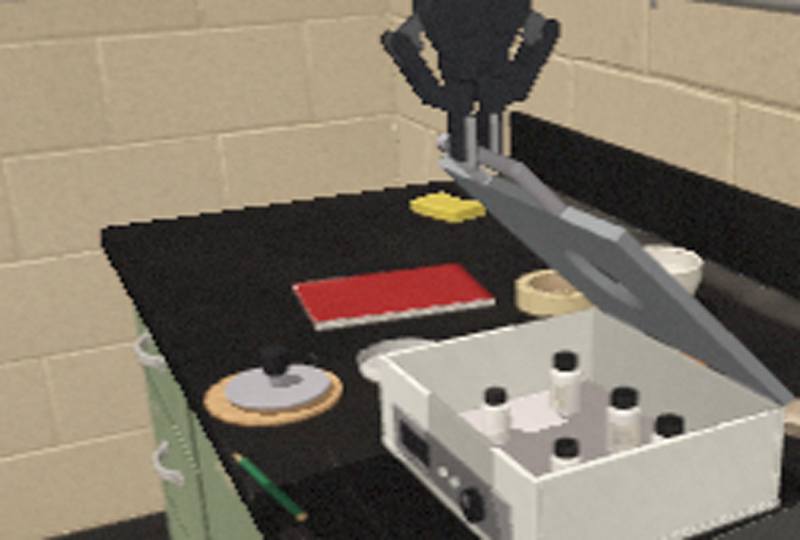

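The lid is held up by the bar at about (470,160), with the vials visible and the cover on the mat. I'll check the angle from the lid's front corners: right top at (617,240), left at (445,165).

```bash
python3 - <<'E'
from h import *
c=camera('side'); o=bot.get_obs(); print(o['joint_vel'].round(4),o['eef_pos'],o['ft_force'])
Wp=[.6275,.0925,.047]
for th in (.70,.75,.785,.82,.87):
    def P(r,y,h): # along lid from hinge, y, height above hinge plane
        v=np.array([.11-r*np.cos(th)-h*np.sin(th),y,.085+r*np.sin(th)-h*np.cos(th)*-1])
        return R.from_euler('z',Wp[2]).apply(v)+[Wp[0],Wp[1],0]
    q=(proj(c,[P(.22,-.13,.01),P(.22,-.13,0),P(.22,.13,0),P(.0,-.13,.01)])-[100,70])*3.175
    print(th,q.round(0).tolist())
E
```

```text
[ 0.0007 -0.0002 -0.0015 -0.0001  0.0002 -0.0004] [0.55276555 0.09111447 0.26578197] [-13.4041663    2.46566369  11.37443448]
0.7 [[586.0, 252.0], [595.0, 262.0], [421.0, 180.0], [777.0, 399.0]]
0.75 [[596.0, 238.0], [605.0, 248.0], [429.0, 168.0], [776.0, 400.0]]
0.785 [[603.0, 229.0], [612.0, 238.0], [434.0, 161.0], [776.0, 400.0]]
0.82 [[610.0, 220.0], [619.0, 228.0], [440.0, 153.0], [776.0, 400.0]]
0.87 [[621.0, 207.0], [630.0, 215.0], [449.0, 143.0], [775.0, 401.0]]
```

```bash
python3 -c "from h import *;print(job_done())"
```

```text
the job is handed in; nothing more can be done
None
```

The job is handed in: the cover stands knob up near the middle of the cork mat, and the gripper holds the lid by its bar at about 45 degrees (0.78–0.80 rad from the arm's position and the side camera); the judge's result was not shown.

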